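Load the tube rack past the spring gate

TASK

Push the tube rack along the loading lane, through the gate, until it is fully home against the face of the reader tower at the lane's end. The gate springs shut, so first press its long side bar down with one fingertip and keep it down, with the gate clear of the rack, while another finger pushes the rack until all of it is past the gate; then move clear and let the gate close behind it. Only push: do not lift or tip the rack, and leave everything else on the bench where it stands.

Things in the scene. Friction and masses are not known exactly. Their poses are not given: they have to be found in the camera images.
- lane: Fixed aluminium loading lane, 460 long. All mm. Origin on the bench (z 0), on its centre line, under the gate; +y = rack's travel (roughly to robot's left), +x away from robot, z up. Floor z 8. Channel 44 wide between walls 6 thick, to z 22, from y -270 to +135, where the face of the white reader tower (94 wide, 120 high) is the end stop. Other entries give points in this frame.
- shaft (a point): Point on the gate's hinge axis at the gate line: lane x -44, y 0, z 38 mm; axes as the lane's. The shaft (radius 4) runs along y beside the lane on the robot's side, between two bearing posts at y -262 and +56, up to z 46. The gate turns about it: barrier on the lane side, long side bar on the robot's side.
- barrier_tip (a point): Free end of the steel barrier, 46 mm from the hinge axis, 8 thick along y (lane y 0). Shut: level across the lane at lane x +2, z 38, with a thin leaf on top to z 51, blocking the rack, which cannot force it. Fully open it stands up beside the lane: this point at lane x -25, z 80, the leaf's corner to z 85.
- bar_edge (a point): Point near the outer edge of the side bar, 50 mm from the hinge axis, half way along it (lane y -105); moves with it. The bar is a steel plate 300 long (lane y -255 to +45), 17 to 52 from the axis, 4 thick, edge bead 6. Shut it slopes up 45 deg away from the lane (x -56, z 50 to x -80, z 74); fully down it slopes 21 deg below level (edge x -92, z 20).
- bar_press (a point): Where a fingertip can press: on the bar's upper face, 26 mm from the hinge axis, lane y -105; moves with the bar. A tip on it is about 31 mm above the bench at full opening. Pressing anywhere along the bar works and the finger may slide along it. Fingers 45 to 80 mm apart (inside), their line across the lane, can stand one on the bar, one behind the rack.
- rack: Loose grey tube rack in the lane, ten small capped tubes fixed in it, about 0.26 kg. mm: 40 wide (x), 120 long (y), 48 high, caps to 56. Origin: centre of underside, axes as the lane's. Starts with its centre 90 to 150 before the gate line; home: centre at lane y +75, rear end 15 past the gate line. Push its flat rear end (-y), 20 to 45 above the bench.
- gate (a joint): Gate angle in rad: 0 shut (where its spring returns it), 1.15 fully open (stop). From about 0.85 up it clears the rack and tubes. Holding it takes roughly 3 to 6 N on the bar; released, it shuts by itself.
- spare_rack: Bystander, loose: empty grey two-row tube rack, 40 x 80 x 48, standing beside the lane on its far side. Origin: centre of underside.
- jar: Bystander, loose: capped clear specimen jar, 52 diameter, 65 high, far side of the lane. Origin: centre of underside.
- tip_box: Bystander, loose: pipette-tip box, 122 x 82 x 63, near side of the lane. Origin: centre of underside.
- timer: Bystander, loose: flat white bench timer, 60 x 60 x 22, near side of the lane, over 100 from the lane's centre line. Origin: centre of underside.
- marker: Bystander, loose: marker pen lying flat, about 120 long, 14 thick, far side of the lane. Origin: underside.
- beaker: Bystander, loose: glass beaker, 64 diameter, 75 high, far side near the reader tower. Origin: centre of underside.
- scanner: Bystander, loose: grey hand scanner lying down, about 60 x 140 x 40, near side of the lane. Origin: underside of its handle.
Not all that is in view belongs to the job. Leave any purple or red look-alike of the rack alone.

How it is judged (in metres and radians):
On the way, in this order (a step that is already met when the one before it is completed fails the run):
1. the gate is held open by a finger while the whole rack is still before it (value of joint gate above 0.8 rad and contact force between the fingers and gate above 0.2 N and y of rack in the frame of lane below -0.058 m), for 0.1 s.
2. the rack is half through the gate, which a finger still holds open (value of joint gate above 0.75 rad and contact force between the fingers and gate above 0.2 N and y of rack in the frame of lane between -0.02 and 0.03 m), for 0.1 s.
At the end, for the whole second after the job is handed in: Rack at rest in the lane, front end within 5 mm of the stop, gate shut behind it (below 0.08 rad). The gate never came down on the rack; the rack was not lifted over 8 mm or tipped over 0.2 rad; no bystander moved over 20 mm (y of rack in the frame of lane between 0.07 and 0.08 m and x of rack in the frame of lane between -0.005 and 0.005 m and z of rack in the frame of lane between 0.005 and 0.011 m and value of joint gate below 0.08 rad and linear speed of rack below 0.01 m/s); the robot touches nothing.
It fails at once if the gate comes down on the rack while the rack is passing through it (y of rack in the frame of lane between -0.05 and 0.062 m and contact force between gate and rack above 0.5 N).
It fails at once if the rack is lifted (more than 8 mm) (z of rack in the frame of lane above 0.016 m).
It fails at once if the rack is tipped (more than 0.2 rad) (angle between rack's own z axis and vertical above 0.2 rad).
It fails at once if a bystander is moved more than 20 mm (distance of any of spare_rack, jar, tip_box, timer, marker, beaker, scanner from where it was at the start of the episode above 0.02 m).
It also fails if it takes over 45 s, if anything falls off the work surface, if the arm or the gripper's body presses on something with over 40 N, if the wrist force passes 120 N, or if a joint passes its speed limit or range.

ROBOT

A 7-joint arm with a two-finger parallel gripper is mounted at the origin on the work surface. World frame = base frame: x ahead of the robot, y to its left, z up, the work surface at z = 0. Lengths are in m, angles in degrees, forces in N, time in s.
With the tool pointing down it reaches from about 0.35 to 0.775 m from the base axis. Payload 3.1 kg.
Tool frame: the origin (TCP) lies on the centre line of the jaws, within the pads' length; the fingertips stand 17 mm ahead of it and the grasp point (between the pads) lies 2 mm behind it (robot.tip_reach is the distance from the TCP to the fingertips, in m); z points along the fingers, y is the direction in which the jaws open and shut (so a half turn about z gives the same grasp; the last joint's range is limited). The gripper opens to 85 mm and grips with 20 to 120 N. Pads are 22 mm wide; open, the fingers measure 114 mm over their backs; the gripper's body (76 mm by 85 mm) begins 54 mm behind the grasp point. The pads swing forward as they close: fully open they stand 13 mm farther back than shut.
Start: joints at [69.803, 17.813, 0.802, 86.603, -0.252, 75.585, -1.558], TCP at [0.168, -0.524, 0.248] pointing down, gripper open.
Joint ranges: [-154.91, 154.91], [-16.99, 109.72], [-72.82, 74.43], [7.12, 147.25], [-82.49, 262.49], [11.32, 116.49], [-174.64, 174.64]. Speed limits (degrees/s): [159.86, 159.86, 180, 180, 180, 180, 180].

INTERFACE

Orientations are given as [roll, pitch, yaw] about the fixed x, y, z axes, in that order (R = Rz(yaw) Ry(pitch) Rx(roll)).
In Python, from station import robot, fingers, vision, workorder, recognise gives the robot as it stands. Calls block until the motion is done:
- robot.move_to(position, orientation): joint-space move of the TCP to a pose.
- robot.line_to(position, orientation=None, velocity=0.15, f_stop=None): straight line of the TCP; orientation=None keeps the orientation; velocity is the mean speed in m/s. With f_stop (N) it stops when the force on the tool has changed by that much, and returns True; else False.
- robot.move_j(angles): joint-space move.
- fingers.gripper_to(opening, force=None): opening from 0.0 (shut) to 1.0 (fully open); force is the grip in N (None keeps the last); returns when the fingers have stopped.
- robot.pause(seconds).
- robot.inverse_kinematics(position, orientation): joint angles nearest the present ones, or None.
- vision.grab_frame(name): name is "scene" or "top"; returns the picture (480x640x3 uint8, red, green, blue); there is no depth.
- vision.calibration(name): a dict with "mtx" (3x3 intrinsics, pixels), "extrinsics" (4x4, takes a point from world to camera coordinates). Camera axes: x right, y up, looking along -z (the intrinsics and any distortion apply to the point x, -y, -z); pixel columns grow to the right and rows downward; lengths in m; the calibration is good to about 2 mm. A picture is of the moment at which its call begins. calibration takes no time and is no camera call.
A pose or a line that the arm cannot do raises robot.PlanningError and nothing moves.
- workorder.close_job(): hands the job in, once; it reports no verdict.
Trained networks look in the newest picture that a camera, given by its name, has taken for a name from the list of things; names that differ only in an ending like _2 or _b are one class to them, and where a whole thing is asked for, a point or a joint stands for the part that bears it (a point fixed in the world has none). Each returns a list of dicts, best first, with "p" (0 to 1); they miss things now and then, are a little off and sometimes report something else, mostly with a low value. They report only what shows in the picture. A call takes as long as a camera call. They do not tell look-alikes from the thing itself.
- recognise(label, camera): "rect" ([centre column, centre row, width, height] in pixels, round what is visible of it).
Readings, each from a call of its own:
- robot.current_time_s(): time.
- robot.current_joint_positions(): joint angles.
- robot.current_dq(): joint speeds.
- robot.current_joint_torque(): joint torques, N m.
- robot.current_tool_pos(): TCP position.
- robot.current_eef_rot(): TCP orientation.
- robot.current_contact_force(): force on the tool from outside, world axes, zero at the start.
- robot.current_torque(): the same for the moment, N m.
- robot.current_finger_gap(): opening from 0.0 (shut) to 1.0 (fully open).
Only numpy, scipy, OpenCV 4.12 (cv2) and the standard library are available. Lean on these libraries where they do the work, as an engineer would, in place of code of your own. Each camera call takes 0.05 s, during which the arm holds its last target. There are 200 camera calls.

## Working session

There is one attempt and no reset: what is moved stays moved. The work goes in short steps, each a Python script; the robot and the scene stay as the last script left them, time stands still between calls to the robot, and variables do not carry over. Pictures are saved under pics/ and viewed, about 8 in all and at most 12, crops included, and the job is handed in when it is done.

```bash
mkdir -p pics
python3 - <<'E'
from station import robot, fingers, vision, workorder, recognise
import cv2
for n in("scene","top"):
    im=vision.grab_frame(n); cv2.imwrite(f"pics/{n}0.png",im[:,:,::-1]); c=vision.calibration(n); print(n,c)
    for l in("rack","lane","gate","bar_edge","spare_rack"):
        for d in recognise(l,n)[:3]: print(l,round(d['p'],2),[round(v) for v in d['rect']])
print(robot.current_time_s(),robot.current_eef_rot(),robot.tip_reach)
E
```

```text
scene {'mtx': array([[481.6999644 ,   0.        , 316.58469781],
       [  0.        , 481.6999644 , 231.35920293],
       [  0.        ,   0.        ,   1.        ]]), 'extrinsics': array([[-0.76576292,  0.64311006,  0.00407454,  0.42169284],
       [-0.44804136, -0.53801473,  0.71400216,  0.15137792],
       [ 0.46137414,  0.54493082,  0.70013164, -1.15629084],
       [ 0.        ,  0.        ,  0.        ,  1.        ]])}
rack 0.98 [265, 265, 62, 56]
rack 0.83 [171, 202, 59, 46]
rack 0.81 [249, 163, 54, 39]
lane 0.81 [320, 292, 230, 189]
lane 0.62 [300, 249, 130, 104]
gate 0.8 [300, 249, 128, 105]
bar_edge 0.85 [298, 246, 135, 103]
bar_edge 0.21 [428, 306, 78, 66]
spare_rack 0.78 [256, 319, 51, 52]
top {'mtx': array([[538.22360499,   0.        , 317.69525016],
       [  0.        , 538.22360499, 236.50732971],
       [  0.        ,   0.        ,   1.        ]]), 'extrinsics': array([[ 0.01777164, -0.99977214,  0.01182488, -0.06206788],
       [ 0.98349992,  0.01960949,  0.17984262, -0.52918604],
       [-0.18003352,  0.00843368,  0.98362432, -0.97065675],
       [ 0.        ,  0.        ,  0.        ,  1.        ]])}
rack 0.87 [336, 199, 65, 30]
rack 0.79 [478, 286, 72, 37]
rack 0.62 [474, 178, 70, 40]
lane 0.93 [286, 213, 251, 77]
gate 0.93 [325, 224, 166, 45]
bar_edge 0.61 [324, 222, 171, 47]
spare_rack 0.71 [286, 159, 43, 43]
0.6 [1.79997429e+02 2.36255853e-03 1.78107739e+01] 0.017
```

View pics/top0.png

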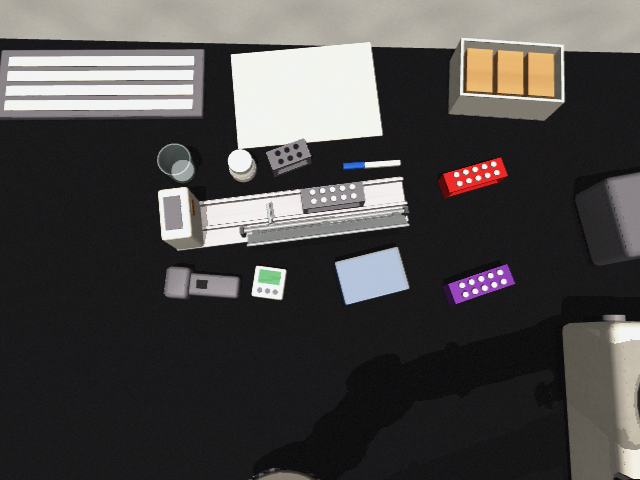

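View pics/scene0.png

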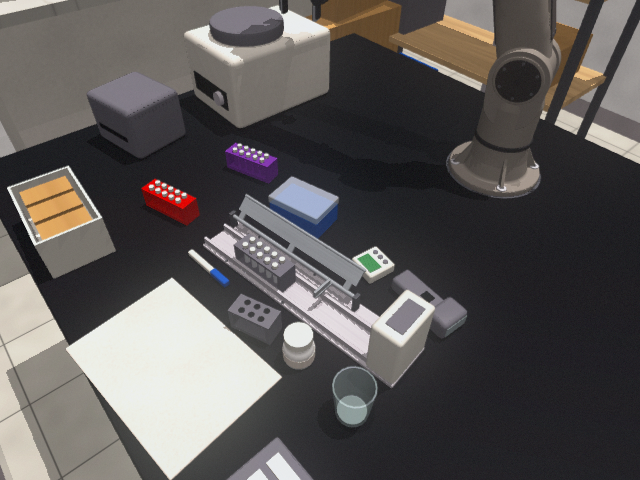

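The rack to push is the grey one in the lane, at top (333,195) and scene (265,262). The red rack (473,176) and the purple one (480,284) are look-alikes outside the lane. The enlarged crops will confirm this and give me the lane corners.

Run:
```python
import cv2
a=cv2.imread("pics/top0.png")[165:265,150:416]; cv2.imwrite("pics/topc.png",cv2.resize(a,None,fx=3,fy=3,interpolation=cv2.INTER_CUBIC))
a=cv2.imread("pics/scene0.png")[190:390,195:445]; cv2.imwrite("pics/scenec.png",cv2.resize(a,None,fx=3,fy=3,interpolation=cv2.INTER_CUBIC))
```

```text
(no output)
```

View pics/topc.png

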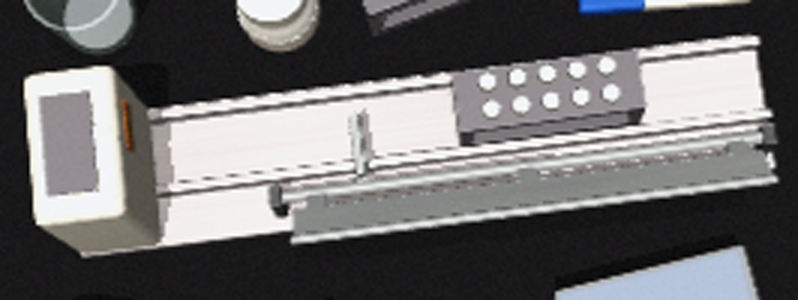

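View pics/scenec.png

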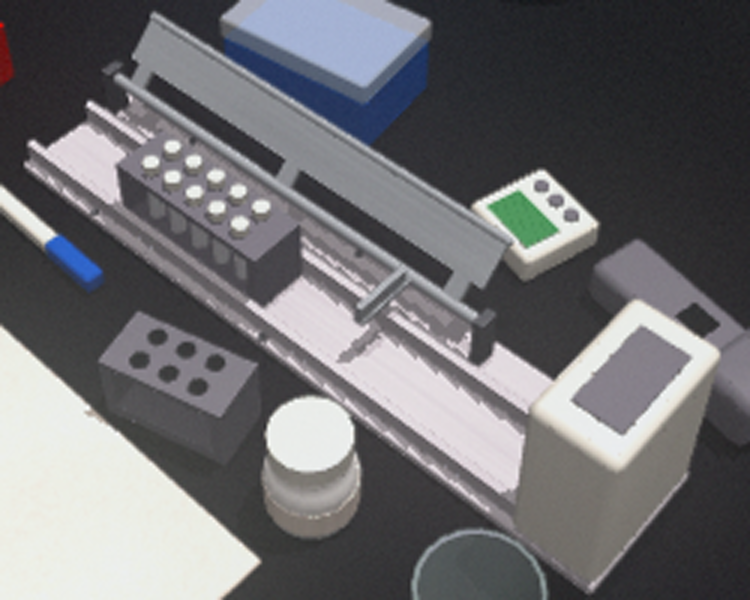

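The crops confirm it: a grey rack with ten caps sits in the lane (top crop 550,95), with the gate shut. Next I fit the lane pose and the rack's y from keypoints in both views.

```bash
cat > lane.py <<'E'
import numpy as np
from station import vision
def proj(n,P):
    c=vision.calibration(n); P=np.atleast_2d(P); q=(c["extrinsics"]@np.c_[P,np.ones(len(P))].T)[:3]
    q=c["mtx"]@(q*np.array([[1],[-1],[-1]])); return (q[:2]/q[2]).T
def world(p,L):
    x,y,a=p[:3]; L=np.atleast_2d(L)/1000.; c,s=np.cos(a),np.sin(a)
    return np.c_[x+c*L[:,0]-s*L[:,1], y+s*L[:,0]+c*L[:,1], L[:,2]]
E
cat > fit.py <<'E'
from lane import *
from scipy.optimize import least_squares
T=lambda u,v:(150+(u-1)/3,165+(v-1)/3); S=lambda u,v:(195+(u-1)/3,190+(v-1)/3)
O=[("top",T(757,38),(28,-270,22)),("top",T(360,113),(2,0,51)),("top",T(777,180),(-81,-255,76)),("top",T(294,241),(-81,45,76)),
("scene",S(155,14),(-81,-255,76)),("scene",S(511,240),(-81,45,76)),("scene",S(33,142),(28,-270,22)),("scene",S(91,103),(-22,-270,22)),("scene",S(362,308),(2,0,42)),
("top",T(549.5,86),None),("scene",S(206,185),None)]
f=lambda p:np.array([proj(n,world(p,l if l else (0,p[3]*1000,64)))[0]-uv for n,uv,l in O])
r=least_squares(lambda p:f(p).ravel(),[.55,0,.1,-.12],loss='soft_l1',x_scale=[.01,.01,.01,.01])
print(r.x,np.degrees(r.x[2])); print(f(r.x).round(1).tolist())
np.save("lane.npy",r.x)
E
python3 fit.py
```

```text
[ 0.59264976  0.04455244  0.14554984 -0.12446016] 8.33939166791078
[[0.4, -0.8], [-2.1, -0.2], [-0.2, 0.7], [-0.6, 0.4], [0.7, -1.5], [0.6, -1.8], [-1.9, -0.2], [-1.9, -0.1], [-1.4, 2.5], [-0.3, 0.1], [0.1, -1.1]]
```

```bash
cat >> lane.py <<'E'
P=np.load("lane.npy")
C=-37.5   # lane x of TCP
def ori(k): return [180,0,np.degrees(P[2])+k]
def tcp(y,ztip,reach,x=C): return list(world(P,(x,y,(ztip+reach*1000)))[0])
E
python3 - <<'E'
from lane import *; from station import robot,fingers
import cv2
fingers.gripper_to(61/85); r=robot.tip_reach; print(robot.current_finger_gap(),r)
best=None
for k in(90,-90):
    q=[robot.inverse_kinematics(tcp(y,z,r),ori(k)) for y,z in((-212,100),(-212,31),(4,31))]
    print(k,[None if v is None else np.round(v,0).tolist() for v in q])
    if all(v is not None for v in q):
        d=abs(np.array(q[0])-robot.current_joint_positions()).max()
        if best is None or d<best[0]: best=(d,k)
k=best[1]; open("k","w").write(str(k))
robot.move_to(tcp(-212,150,r),ori(k)); robot.line_to(tcp(-212,92,r)); print(k,robot.current_tool_pos(),robot.current_time_s())
# overlay predicted fingertip/rack/bar features on pictures
pts=np.array([(-68,-212,92),(-7,-212,92),(-20,-184,56),(20,-184,56),(28,-270,22),(-28,-270,22),(-81,-255,76),(-81,45,76),(2,0,51),(-44,56,46)])
out=[]
for n,(x0,y0,x1,y1) in(("top",(230,140,430,260)),("scene",(185,160,385,310))):
    im=vision.grab_frame(n)[:,:,::-1]; a=cv2.resize(im[y0:y1,x0:x1],None,fx=4,fy=4,interpolation=cv2.INTER_CUBIC)
    for u,v in proj(n,world(P,pts)): cv2.circle(a,(int((u-x0+.5)*4),int((v-y0+.5)*4)),3,(0,0,255),1)
    cv2.imwrite(f"pics/{n}1.png",a)
E
```

```text
0.7174326248639313 0.017
90 [[37.0, 35.0, -34.0, 86.0, 21.0, 66.0, 7.0], [37.0, 39.0, -34.0, 90.0, 25.0, 59.0, 4.0], [22.0, 36.0, -39.0, 99.0, 27.0, 55.0, -19.0]]
-90 [[16.0, 30.0, -2.0, 87.0, 1.0, 63.0, -158.0], [15.0, 35.0, 0.0, 91.0, -0.0, 55.0, -157.0], [-48.0, 46.0, 64.0, 101.0, -46.0, 64.0, -140.0]]
90 [ 0.58641027 -0.17123674  0.1093256 ] 3.4917
```

View pics/scene1.png

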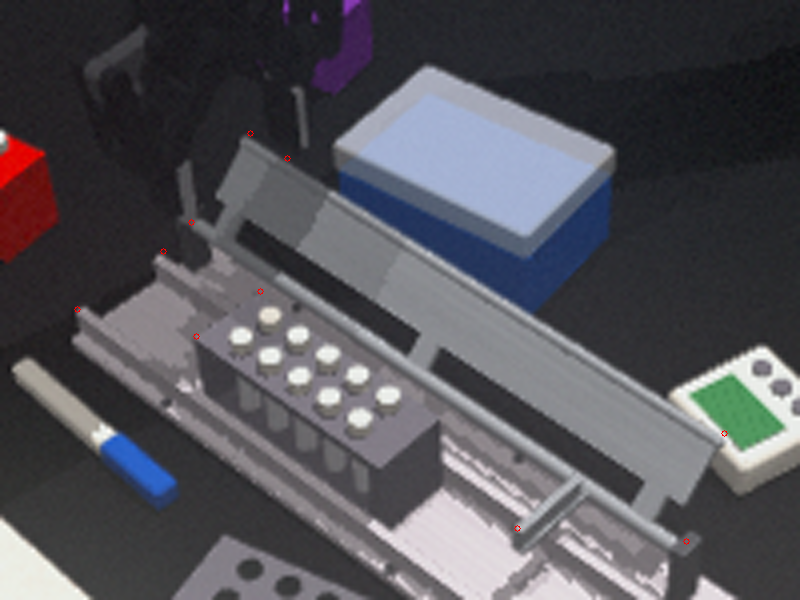

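View pics/top1.png

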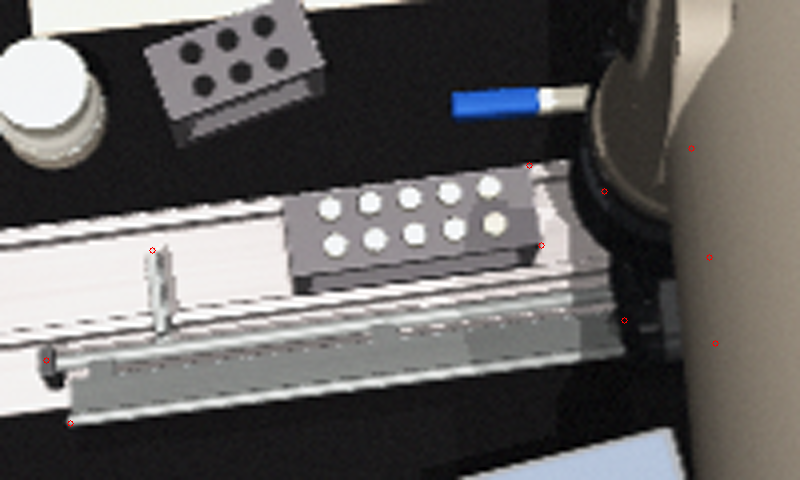

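Rack and lane predictions agree within about 2 mm. The fingertips look different from what I predicted, so I'll brighten a crop of them.

Run:
```python
from lane import *; import cv2
im=vision.grab_frame("scene")[:,:,::-1]; x0,y0,x1,y1=200,155,290,225
a=im[y0:y1,x0:x1].astype(float)/255; a=(255*np.clip(a,0,1)**.45).astype(np.uint8)
a=cv2.resize(a,None,fx=8,fy=8,interpolation=cv2.INTER_CUBIC)
for u,v in proj("scene",world(P,[(x,y,92) for x in(-82.5,-68,-7,7.5) for y in(-223,-201)])): cv2.circle(a,(int((u-x0+.5)*8),int((v-y0+.5)*8)),3,(0,0,255),1)
cv2.imwrite("pics/tip.png",a)
```

```text
(no output)
```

View pics/tip.png

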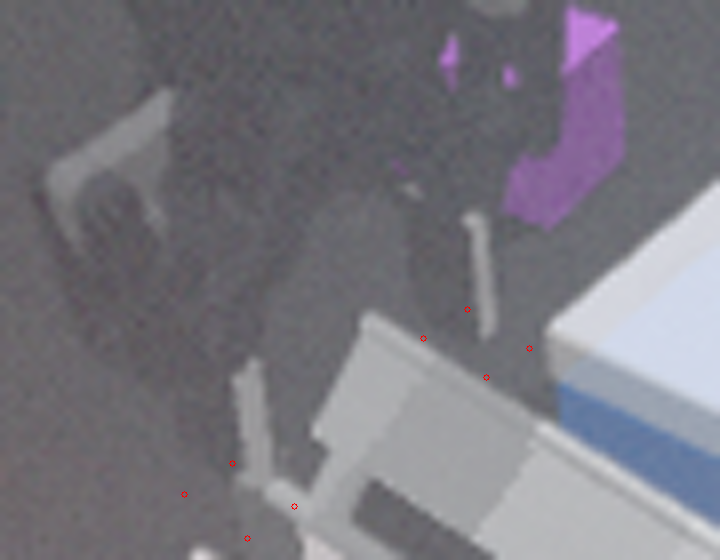

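Run:
```python
from lane import *; from station import robot
print(robot.current_contact_force().round(2) if hasattr(robot.current_contact_force(),'round') else robot.current_contact_force())
h=robot.line_to(tcp(-212,55,.017),velocity=.03,f_stop=1.5); p=robot.current_tool_pos(); print(h,p,robot.current_contact_force())
for z in(60,55,50,46,44,42,40,38):
    t=world(P,(C,-212,z))[0]
    h=robot.line_to(list(t),velocity=.03,f_stop=12); print(z,h,robot.current_tool_pos()[2],np.round(robot.current_contact_force(),2))
    if h: break
import cv2
im=vision.grab_frame("scene")[:,:,::-1]; x0,y0,x1,y1=185,160,385,310
a=(255*(im[y0:y1,x0:x1]/255.)**.6).astype(np.uint8)
cv2.imwrite("pics/press.png",cv2.resize(a,None,fx=4,fy=4,interpolation=cv2.INTER_CUBIC)); print(robot.current_time_s())
```

```text
[ 0.59  0.33 -0.22]
True [ 0.58591162 -0.17061735  0.08093232] [0.3284663  0.16270775 1.01928888]
60 False 0.06001423314081377 [-1.06  0.24  2.89]
55 False 0.05497038297170775 [-0.38 -0.44  1.84]
50 False 0.049917545527993525 [-0.01 -1.24  3.59]
46 False 0.04606155237751493 [ 0.16 -0.35  3.76]
44 False 0.04423930965907598 [-0.01 -0.23  4.16]
42 False 0.042218533459941227 [ 1.34 -0.76  4.23]
40 False 0.04154226073818185 [ 0.77 -0.68  9.96]
38 False 0.0411167940626897 [-3.06 -0.16 18.01]
7.3333
```

View pics/press.png

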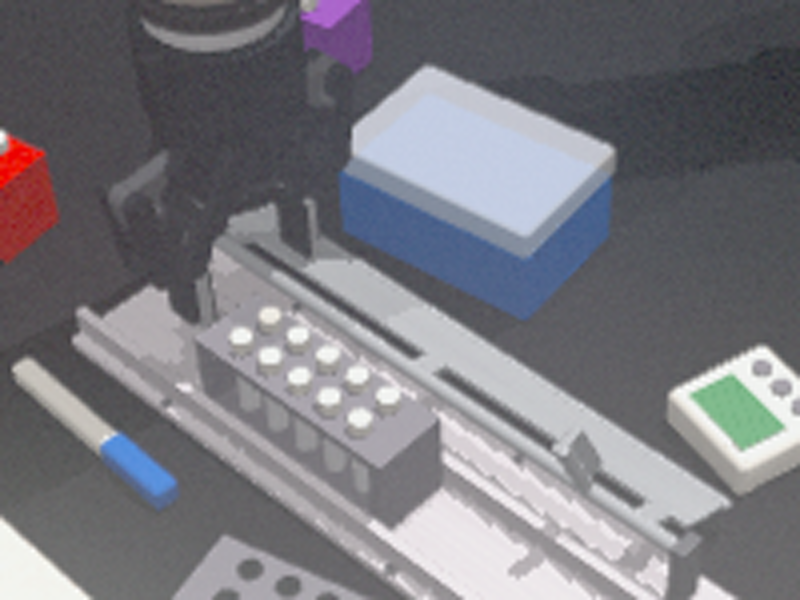

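The gate is fully open against its stop, the barrier is standing up at (580,460), and the rack finger is behind the undisturbed rack. Next is the push.

Run:
```python
from lane import *; from station import robot
def lp():
    p=robot.current_tool_pos(); d=np.array(p[:2])-P[:2]; c,s=np.cos(P[2]),np.sin(P[2])
    return np.round([1000*(c*d[0]+s*d[1]),1000*(-s*d[0]+c*d[1]),1000*p[2]],1).tolist()
Z=41.8
robot.line_to(list(world(P,(C,-212,Z))[0]),velocity=.03); robot.pause(.2)
print(lp(),np.round(robot.current_contact_force(),1))
for y in(-175,-120,-70,-30,-10):
    h=robot.line_to(list(world(P,(C,y,Z))[0]),velocity=.05,f_stop=12); print(y,h,lp(),np.round(robot.current_contact_force(),1))
    if h: break
else:
    h=robot.line_to(list(world(P,(C,12,Z))[0]),velocity=.02,f_stop=7); print(h,lp(),np.round(robot.current_contact_force(),1))
import cv2
im=vision.grab_frame("scene")[:,:,::-1]; x0,y0,x1,y1=245,215,445,365
a=(255*(im[y0:y1,x0:x1]/255.)**.6).astype(np.uint8)
cv2.imwrite("pics/push.png",cv2.resize(a,None,fx=4,fy=4,interpolation=cv2.INTER_CUBIC)); print(robot.current_time_s())
```

```text
[-37.3, -211.9, 41.7] [1.6 0.5 4.6]
-175 False [-38.1, -173.8, 41.5] [-3.1 -1.7  2.1]
-120 False [-37.6, -121.6, 41.9] [-1.8 -4.8  2.6]
-70 False [-37.6, -71.3, 41.9] [-2.2 -5.   3.2]
-30 False [-37.7, -30.8, 41.9] [-3.  -5.4  4. ]
-10 False [-37.6, -9.9, 41.8] [-2.  -3.1  3.8]
True [-37.8, 5.1, 41.9] [-0.2  1.1  3.3]
13.5417
```

View pics/push.png

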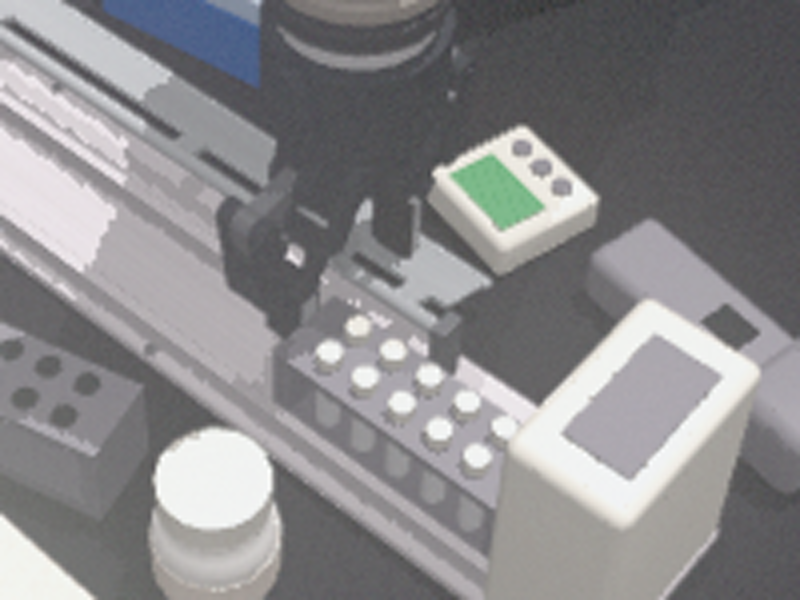

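The rack is at the tower and the finger stopped at y 5.1, where I expected about 4. I'll push once more to confirm it's home, then back off with the bar held, release and check.

Run:
```python
from lane import *; from station import robot
import cv2
def Y():
    p=robot.current_tool_pos(); d=np.array(p[:2])-P[:2]; return round(1000*(-np.sin(P[2])*d[0]+np.cos(P[2])*d[1]),1)
Z=41.8; W=lambda y,z:list(world(P,(C,y,z))[0])
h=robot.line_to(W(11,Z),velocity=.02,f_stop=10); print("repush",h,Y(),np.round(robot.current_contact_force(),1))
robot.line_to(W(-45,Z),velocity=.05); print(Y(),np.round(robot.current_contact_force(),1))
robot.line_to(W(-45,110),velocity=.04); robot.line_to(W(-45,200),velocity=.12)
robot.line_to(W(-200,230),velocity=.15); robot.pause(.5)
print(np.round(robot.current_contact_force(),1),robot.current_time_s())
for n,(x0,y0,x1,y1) in(("scene",(245,215,445,365)),("top",(150,140,350,290))):
    im=vision.grab_frame(n)[:,:,::-1]; a=cv2.resize(im[y0:y1,x0:x1],None,fx=4,fy=4,interpolation=cv2.INTER_CUBIC)
    for u,v in proj(n,world(P,[(20,15,56),(-20,15,56),(2,0,51)])): cv2.circle(a,(int((u-x0+.5)*4),int((v-y0+.5)*4)),3,(0,0,255),1)
    cv2.imwrite(f"pics/end_{n}.png",a)
```

```text
repush True 5.1 [-0.  -0.3  4. ]
-45.9 [-2.5 -0.3  3.7]
[-0.6 -0.9 -0.3] 19.55
```

View pics/end_scene.png

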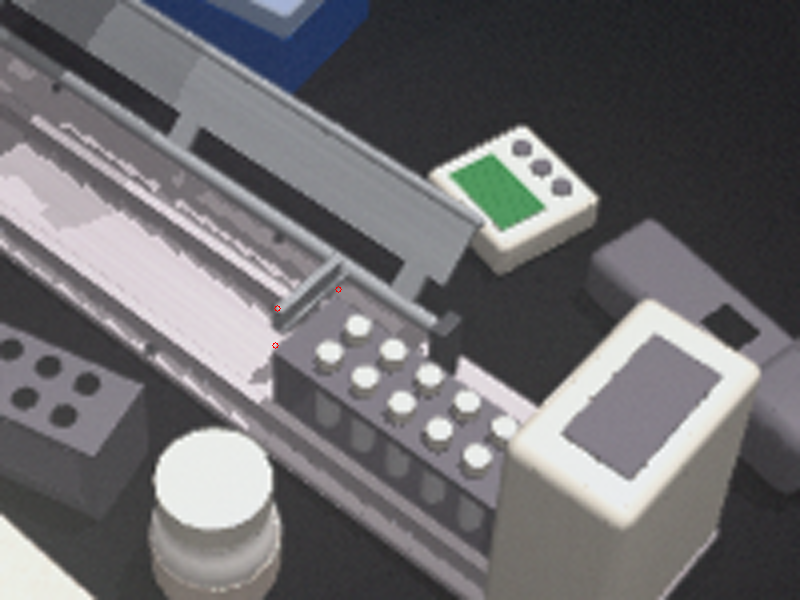

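View pics/end_top.png

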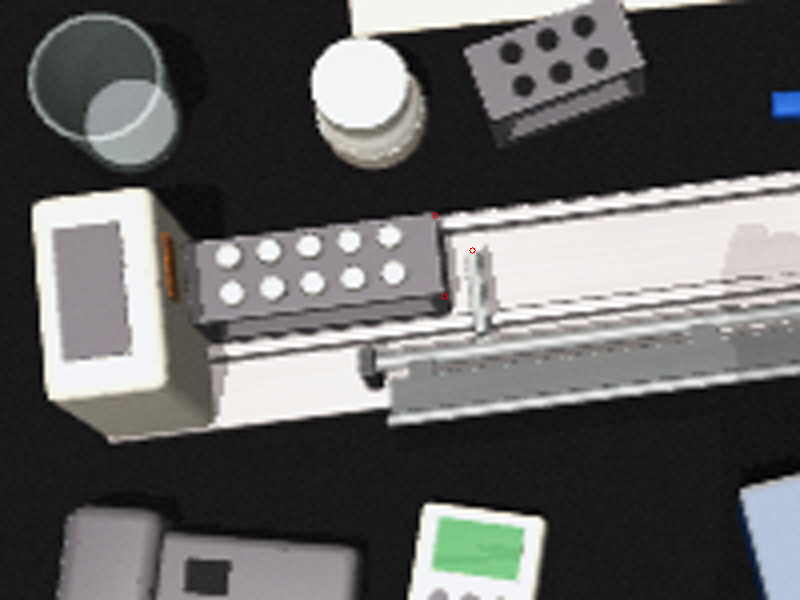

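```bash
python3 -c "
from station import workorder; print(workorder.close_job())"
```

```text
the job is handed in; nothing more can be done
None
```

The grey rack is home against the reader tower, the gate has shut behind it, and the job is handed in at about 19.6 s of the 45 s allowed. No verdict is reported.

I pressed the side bar down to its stop with one finger and pushed the rack through with the other. I then backed off along the lane with the bar still held, and lifted clear so the gate could close.

**Last checks:**
- **Rack home:** two separate pushes both stopped at lane y 5.1 mm for the tool, where I expected about 4. In both final views the rack's rear end sits within about 2 mm of the predicted home position.
- **Gate and arm:** the barrier is level across the lane behind the rack. The arm is clear of everything, with the leftover force reading about 1 N (sensor noise level).
- **Bystanders:** those visible in the final crops show no movement. I compared by eye and took no measurements.

**Disagreements:**
- **Gate line:** in the top view it appears about 5 mm before my fitted position.
- **Fingertips:** before pressing, they looked about 12 mm farther back than the listed tip reach, so I set the press height by contact force instead.

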